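Lock the processor's disc caddy with its click-stop cap

TASK

Lock the slicing discs on their caddy: put the ribbed black click cap on the caddy's steel stub, press it gently down against the spring so that its socket takes the square, and keeping it pressed turn it clockwise until its ratchet slips with one click. Stop at that first click (no second one), never push down harder than about 20 N, then let go and leave the cap standing on the stub, without shoving the other things on the counter about.

Things in the scene. Friction and masses are not known exactly. Their poses are not given: they have to be found in the camera images.
- cap: loose black plastic click cap, upright: round shell 62 mm across, 25 mm high, open below, with a straight grip rib across its top (56 mm long along the cap's x, 14 mm thick along y, from 25 to 49 mm above the underside). Origin: centre of the underside, z up. About 0.14 kg. A ratchet of 16 teeth joins the shell to a socket ring inside
- socket (a point): centre of the cap's square socket ring at its mouth, inside the shell, 4 mm above the cap's underside; z up. The hole is 22.5 mm square, sides along this point's x and y (parallel to the cap's while the ratchet reads 0), and runs 14 mm up. Pressed on the plate, the cap's rim drags: about 0.1 N m on top of the ratchet's torque
- ratchet (a joint): slip of the cap's shell against its socket ring, clockwise from above (rad). 0 at first and while the ring turns with the shell; at rest 0.393 after one click, 0.785 after two. It holds up to about 0.3 N m; as the shell is turned on, the torque on the hand peaks, falls back to the drag on the tooth's crest (0.196; next 0.589), then the shell springs on to the next rest
- caddy: fixed round white disc caddy, foot 150 mm across, two steel slicing discs 140 mm across on it, a white head 72 mm across at the top. Origin: centre of the underside, on the counter. The stub stands on its vertical axis, with the sprung plate round it
- plate: flat steel ring round the stub, 72 mm outside, 42 mm inside, 4 mm thick, on which the cap's rim sits. Origin: centre of its underside. Its top is 113 mm above the counter when free; its spring yields from 4 N and is 8 mm down (top at 105 mm) at 14 N, where it stops hard. Raised, it holds the socket 2 mm clear of the square, so the cap just spins; fully down, the socket is 6 mm over the square
- stub_tip (a point): top centre of the upright steel stub on the caddy, 123 mm above the counter; x and y along the square's sides. From the top: a round pin 19 mm across, 8 mm long, its end tapered, then a 20 mm square (top at 115 mm). A socket out of line with the square (any quarter turn fits; play 0.13 rad either way) rests on its corners, 6 mm above home
- stub_foot (a point): foot of the square on the stub's axis, 101 mm above the counter, turning with the stub. The stub turns stiffly (0.03 N m) clockwise, by 0.3 to 1.1 rad before a hard stop; how far differs each time and cannot be seen, and only at the stop does the ratchet slip
- bowl: clear glass bowl, 150 mm across, 60 mm high; origin at the centre of its underside. Bystander
- whisk: steel whisk lying down, 245 mm long along its x, up to 46 mm wide; origin near its middle, at its underside. Bystander
- scoop: teal silicone scoop lying down, 160 mm long along its x, handle to -x, 42 mm wide, 26 mm high; origin under the root of the handle. Bystander, between the two working places
- lid: plain flat black lid, 110 mm across with a small round knob, 27 mm high: not the cap. Origin: centre of its underside. Bystander
- jar: glass jar, 64 mm across, 90 mm high; origin at the centre of its underside. Bystander
- cup: steel cup, 76 mm across, 60 mm high; origin at the centre of its underside. Bystander
- spatula: spatula lying down, 260 mm long along its x; origin at its underside. Bystander
Things that resemble listed ones, but are neither listed nor needed, are in the scene too. What is shaped like the cap but purple or red is not meant.

How it is judged (in metres and radians):
On the way, in this order (a step that is already met when the one before it is completed fails the run):
1. the cap is pressed down over the stub with its socket on the square (at least 2 mm), not yet clicked (horizontal distance between cap and stub_tip below 0.006 m and angle between cap's own z axis and vertical below 0.12 rad and z of cap in the frame of caddy below 0.109 m and value of joint ratchet below 0.17 rad), for 0.1 s.
2. still pressed on the square, the cap is turned until the ratchet has slipped over one tooth (horizontal distance between cap and stub_tip below 0.006 m and angle between cap's own z axis and vertical below 0.12 rad and z of cap in the frame of caddy below 0.1105 m and value of joint ratchet above 0.24 rad), for 0.1 s.
At the end, for the whole second after the job is handed in: the cap stands upright (within 7 degrees) on the stub, within 6 mm of its axis, its underside 102 to 117 mm above the counter, at rest and let go, its ratchet resting one tooth on (0.28 to 0.5 rad) (horizontal distance between cap and stub_tip below 0.006 m and angle between cap's own z axis and vertical below 0.12 rad and z of cap in the frame of caddy between 0.102 and 0.117 m and value of joint ratchet between 0.28 and 0.5 rad and linear speed of cap below 0.02 m/s); the robot touches nothing.
It fails at once if the ratchet slips over a second tooth (value of joint ratchet above 0.62 rad).
It fails at once if the cap is pushed on the plate with more than 24 N (contact force between cap and plate above 24 N).
It fails at once if another thing on the counter is shoved more than 40 mm (distance of any of bowl, whisk, scoop, lid, jar, cup, spatula from where it was at the start of the episode above 0.04 m).
It also fails if it takes over 70 s, if anything falls off the work surface, if the arm or the gripper's body presses on something with over 40 N, if the wrist force passes 120 N, or if a joint passes its speed limit or range.

ROBOT

A 7-joint arm with a two-finger parallel gripper is mounted at the origin on the work surface. World frame = base frame: x ahead of the robot, y to its left, z up, the work surface at z = 0. Lengths are in m, angles in degrees, forces in N, time in s.
With the tool pointing down it reaches from about 0.425 to 0.875 m from the base axis. Payload 4.7 kg.
Tool frame: the origin (TCP) lies midway between the tips of the shut fingers; the grasp point (between the pads) lies 19 mm behind it; z points along the fingers, y is the line along which they close (so a half turn about z gives the same grasp; the last joint's range is limited). The gripper opens to 87 mm and grips with 3 to 60 N. Pads are 19 mm wide; open, the fingers measure 117 mm over their backs; the gripper's body (75 mm by 190 mm) begins 51 mm behind the grasp point.
Start: joints at [-63.02, 18.392, -4.016, 83.108, 1.295, 78.541, -3.26], TCP at [0.287, 0.583, 0.223] pointing down, gripper open.
Joint ranges: [-163.93, 163.93], [-17.29, 119.83], [-79.2, 71.16], [3.27, 140.29], [-89.18, 269.18], [5.43, 117.66], [-154.24, 154.24]. Speed limits (degrees/s): [147.25, 147.25, 180, 180, 180, 180, 180].

INTERFACE

Orientations are given as [roll, pitch, yaw] about the fixed x, y, z axes, in that order (R = Rz(yaw) Ry(pitch) Rx(roll)).
In Python, from cell import env, viewer, boxes_of, masks_of gives the robot as it stands. The module is installed in compiled form; this text tells all that it offers.
- The arm moves only by the tool apply_moves, never from a script. Its argument "moves" is a list of rows, each a list of 7 numbers: the shift along the tool's x, y, z scaled (see below), then the turn, a rotation vector about the tool's x, y, z scaled (see below), then the opening, from 0 (shut) to 1 (fully open). A call has 1 to 20 rows; each row is the pose to reach, as a shift and turn from the pose commanded when the call began, along the tool's axes at that moment; what a row does not reach only later rows make up. The controller multiplies each number of a shift by 0.2 m and each number of a turn by 1.5 rad. A row lasts 1/10 s, in which the tool goes at most 50 mm and 8.59 degrees, less where a joint would pass 70% of its speed; a pose out of reach is approached as far as the arm can. A call with a number of a shift or a turn outside -1 to 1 is refused whole. A call with a gripper value outside its range is refused whole. The fingers move at their own pace and stop on an object; "grip_force" is the grip in N (left out, the last holds). Time passes only in rows, so rows that repeat a pose let the fingers close. It gives the time, the measured TCP pose, the force, the opening and the grip force at its end, in the units of the state.
- env.get_obs(): the state, without advancing time (a new reading comes with each control period).
- viewer.read_camera(name): name is "side" or "top"; returns the picture (400x640x3 uint8, red, green, blue); there is no depth.
- viewer.get_calibration(name): a dict with "fov_y" (degrees; the focal length in pixels is half the picture's height over the tangent of half this angle, whatever the lens; pixels are square), "cx", "cy" (the principal point, pixels), "k1" (the pictures are not rectified: a ray, as slopes to the right and down, at radius r is drawn at 1 + k1 r^2 times it, then the intrinsics apply), "position" and "orientation" of the camera in the world. Camera axes: x right, y up, looking along -z (the intrinsics and any distortion apply to the point x, -y, -z); pixel columns grow to the right and rows downward; lengths in m; the calibration is good to about 2 mm. A picture is of the moment at which its call begins. get_calibration takes no time and is no camera call.
- env.sign_off(): hands the job in; it is judged then, once.
Trained networks look in the newest picture that a camera, given by its name, has taken for a name from the list of things; names that differ only in an ending like _2 or _b are one class to them, and where a whole thing is asked for, a point or a joint stands for the part that bears it (a point fixed in the world has none). Each returns a list of dicts, best first, with "conf" (0 to 1); they miss things now and then, are a little off and sometimes report something else, mostly with a low value. They report only what shows in the picture. A call takes as long as a camera call. They do not tell look-alikes from the thing itself.
- boxes_of(camera, target): "location" ([column, row] in pixels, amid what is visible of it).
- masks_of(camera, target): "pixels" (400x640 bool, what is visible of it) and "location" ([column, row] in pixels, amid what is visible of it).
The state is a dict: "time_s": time; "qpos": joint angles; "joint_velocities": joint speeds; "effort": joint torques, N m; "tool_pos": TCP position; "tool_rot": TCP orientation; "force": force on the tool from outside, world axes, zero at the start; "wrist_torque": the same for the moment, N m; "grip_width": finger opening in m; "grasp_force": force on a finger pad.
Only numpy, scipy, OpenCV 4.12 (cv2) and the standard library are available. Lean on these libraries where they do the work, as an engineer would, in place of code of your own. Each camera call takes 0.05 s, during which the arm holds its last target. There are 200 camera calls.

## Working session

There is one attempt and no reset: what is moved stays moved. The work goes in short steps, Python scripts to look and compute and a tool call to move; the robot and the scene stay as the last step left them, time stands still between calls to the robot, and variables do not carry over. Pictures are saved under pics/ and viewed, at most 10 in all, crops included, and the job is handed in when it is done.

Besides the shell and the picture viewer there is one more tool, called as name([rows], argument=value, ...), one row to a line, values as JSON. apply_moves: Moves the arm, as the interface text tells. Shifts and turns lie within -1 to 1; 1 stands for 0.2 m of shift or 1.5 rad of turn. Its arguments: {"type":"object","properties":{"moves":{"type":"array","items":{"type":"array","items":{"type":"number","minimum":-1,"maximum":1}}},"grip_force":{"type":"number"}},"required":["moves"]}

```bash
mkdir -p pics; cat > h.py <<'E'
import numpy as np, cv2
from scipy.spatial.transform import Rotation as R
from cell import env, viewer, boxes_of, masks_of
def cam(n):
    c=viewer.get_calibration(n); o=np.array(c["orientation"],float)
    M=R.from_euler('xyz',o,degrees=True).as_matrix() if o.size==3 else o.reshape(3,3)
    return c,M,np.array(c["position"]),200/np.tan(np.radians(c["fov_y"]/2))
def proj(n,P):
    c,M,p,f=cam(n); q=(np.atleast_2d(P)-p)@M; s=np.c_[q[:,0]/-q[:,2],q[:,1]/q[:,2]]
    s=s*(1+c["k1"]*(s**2).sum(1))[:,None]
    return s*f+[c["cx"],c["cy"]]
def ray(n,uv):
    c,M,p,f=cam(n); d=(np.array(uv,float)-[c["cx"],c["cy"]])/f; s=d.copy()
    for _ in range(20): s=d/(1+c["k1"]*(s@s))
    return p,M@np.array([s[0],-s[1],-1])
def at(n,uv,z):
    p,d=ray(n,uv); return p+d*(z-p[2])/d[2]
def shot(n,name):
    a=viewer.read_camera(n); cv2.imwrite(f'pics/{name}.png',a[:,:,::-1]); return a
E
python3 - <<'E'
from h import *
for n in("top","side"):
    shot(n,n+"0"); print(viewer.get_calibration(n))
    for t in("cap","stub_tip","plate","caddy","lid"):
        for b in boxes_of(n,t)[:4]: print(n,t,b, at(n,b["location"],0.04).round(3))
print(env.get_obs())
E
```

```text
{'fov_y': 56.51700209473818, 'cx': 314.3676595659928, 'cy': 198.4979481583343, 'k1': -0.08841133483580892, 'position': array([0.36875638, 0.00168963, 1.09314073]), 'orientation': array([ 1.25370192e+01, -7.80687297e-02, -8.91338346e+01])}
top cap {'location': [354.6, 217.5], 'conf': 0.93} [ 0.549 -0.113  0.04 ]
top cap {'location': [427.8, 225.4], 'conf': 0.79} [ 0.529 -0.324  0.04 ]
top cap {'location': [389.1, 210.2], 'conf': 0.72} [ 0.572 -0.213  0.04 ]
top cap {'location': [407.1, 247.6], 'conf': 0.58} [ 0.464 -0.261  0.04 ]
top stub_tip {'location': [230.3, 213.7], 'conf': 0.43} [0.554 0.246 0.04 ]
top plate {'location': [225.5, 208.3], 'conf': 0.88} [0.57  0.261 0.04 ]
top caddy {'location': [235.7, 217.5], 'conf': 0.8} [0.543 0.229 0.04 ]
top lid {'location': [253.2, 151.0], 'conf': 0.9} [0.746 0.189 0.04 ]
{'fov_y': 49.97529631687539, 'cx': 319.503451137245, 'cy': 204.48001740795868, 'k1': -0.05426259955894177, 'position': array([ 0.44153455, -0.73289536,  0.99442102]), 'orientation': array([ 39.1808063 ,  -0.50075272, -10.70957631])}
side cap {'location': [330.2, 283.1], 'co
[... 630 characters left out ...]
0.6, 'qpos': array([-63.02219534,  18.39037614,  -4.01421158,  83.1045848 ,
         1.29569735,  78.53969111,  -3.26036881]), 'joint_velocities': array([-0.02464896, -0.05391964,  0.00833185,  0.03804962, -0.0967417 ,
       -0.00794445, -0.05101107]), 'effort': array([-1.38419859e-04, -4.90794790e+01, -4.03191308e-01, -3.12614715e+01,
       -6.37762318e-02,  3.37240321e-02,  4.24492066e-05]), 'tool_pos': array([0.28674443, 0.58339368, 0.22262986]), 'tool_rot': array([1.79989496e+02, 3.80585215e-03, 1.53828903e+02]), 'force': array([ 0.37920634, -0.26304844, -0.5053665 ]), 'wrist_torque': array([-0.01699023,  0.02288851, -0.0176523 ]), 'grasp_force': 0.0, 'grip_width': 0.08731487153903499}
```

View pics/top0.png

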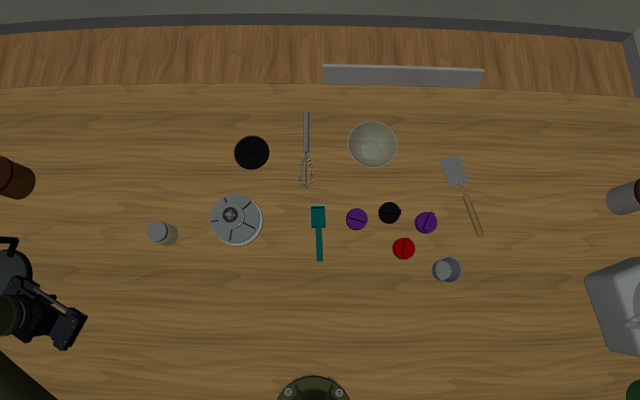

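View pics/side0.png

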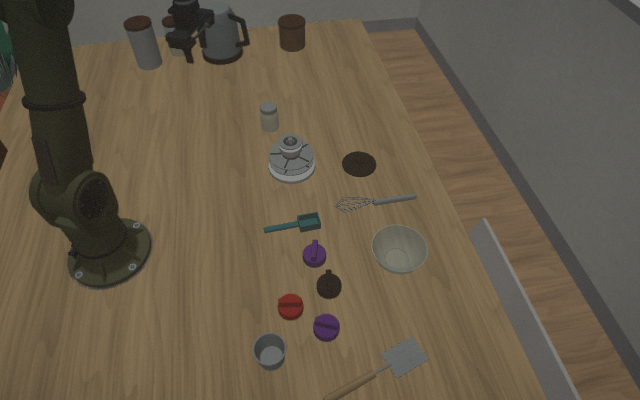

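Top view candidates for the cap: purple (356,219), black (390,212), purple (427,222), red (404,248), and the flat black lid (252,152). I choose the black ribbed one at (390,212), which is at (329,285) in the side view. The stub is at about (231,214) top and (290,142) side. I'll check both in one close crop.

```bash
python3 - <<'E'
from h import *
t=cv2.imread('pics/top0.png'); s=cv2.imread('pics/side0.png')
def cr(a,u,v,r): return cv2.convertScaleAbs(cv2.resize(a[v-r:v+r,u-r:u+r],(300,300),interpolation=cv2.INTER_CUBIC),alpha=1.6,beta=25)
cv2.imwrite('pics/c.png',np.vstack([np.hstack([cr(t,390,212,20),cr(t,232,214,20)]),np.hstack([cr(s,329,285,20),cr(s,291,145,20)])]))
for n in("top","side"):
    viewer.read_camera(n)
    for x in("cap","plate"):
        for m in masks_of(n,x)[:5]:
            v,u=np.nonzero(m["pixels"]); print(n,x,m["location"],round(m["conf"],2),len(u),u.min(),u.max(),v.min(),v.max())
    c=viewer.get_calibration(n)
E
```

```text
top cap [427.0, 224.6] 0.79 435 414 437 211 234
top cap [405.6, 246.8] 0.71 396 392 414 238 259
top cap [388.0, 209.1] 0.67 339 379 399 202 223
top cap [355.3, 217.6] 0.55 379 346 367 208 229
top plate [231.1, 217.8] 0.92 366 217 242 202 227
side cap [327.3, 329.1] 0.88 626 313 339 314 342
side cap [289.0, 305.6] 0.61 559 277 303 294 319
side cap [313.3, 254.7] 0.6 444 304 325 240 267
side cap [327.0, 286.4] 0.55 552 316 341 270 299
side plate [292.5, 139.4] 0.78 243 279 302 132 149
```

View pics/c.png

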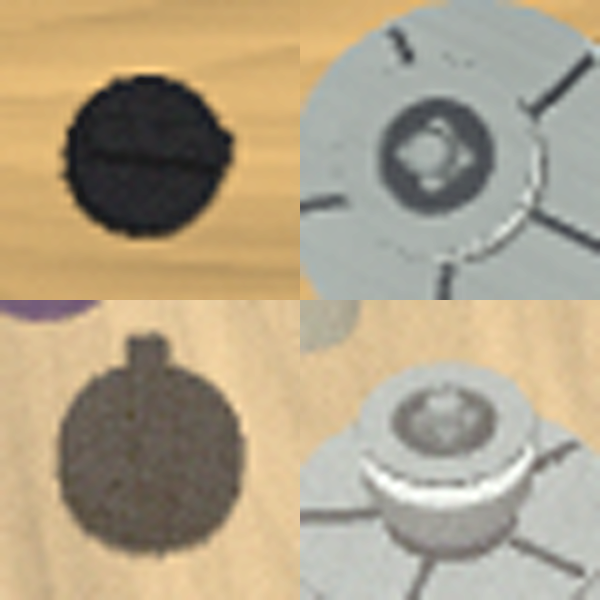

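The crop confirms the black ribbed cap, with its rib near horizontal in the top image (along world y). The stub's square shows as a diamond in the dark hole at about (230,214) top and (290,141) side. Next I fit both more exactly.

```bash
cat >> h.py <<'E'
from scipy.optimize import minimize
a_=np.linspace(0,2*np.pi,48,endpoint=False)
def ring(r,z): return np.c_[r*np.cos(a_),r*np.sin(a_),0*a_+z]
SH=np.r_[ring(.031,0),ring(.031,.025)]
RB=np.array([[sx*.028,sy*.007,z] for sx in(-1,1) for sy in(-1,1) for z in(.025,.049)])
def sil(n,x,y,z,yaw,S=4,parts=(SH,RB)):
    im=np.zeros((400*S,640*S),np.uint8); M=R.from_euler('z',yaw).as_matrix()
    for P in parts:
        q=proj(n,P@M.T+[x,y,z]); h=cv2.convexHull(((q+.5)*S-.5).round().astype(np.int32)); cv2.fillConvexPoly(im,h,255)
    return cv2.resize(im,(640,400),interpolation=cv2.INTER_AREA)/255.
def capfit(imgs,x0,z,sl):
    # soft-darkness fit
    def cost(p,full=False):
        c=[]
        for n,I in imgs.items():
            s=sil(n,p[0],p[1],z,p[2]); D=I[sl[n]]; s=s[sl[n]]; c.append(np.abs(s-D).sum())
        return c if full else sum(c)
    best=None
    for yaw in np.radians(np.arange(0,180,15)):
        r=minimize(cost,[*x0,yaw],method='Nelder-Mead',options=dict(initial_simplex=[[*x0,yaw],[x0[0]+.006,x0[1],yaw],[x0[0],x0[1]+.006,yaw],[*x0,yaw+.2]],maxfev=70))
        if best is None or r.fun<best.fun: best=r
    return best.x,cost(best.x,True)
def samp(g,uv): return cv2.remap(g,uv[:,0].astype(np.float32)[None],uv[:,1].astype(np.float32)[None],cv2.INTER_CUBIC)[0]
def holefit(n,g,x0):
    f=lambda p:-(samp(g,proj(n,ring(.0235,.113)+[*p,0])).mean()-samp(g,proj(n,ring(.0185,.113)+[*p,0])).mean())
    r=minimize(f,x0,method='Nelder-Mead',options=dict(initial_simplex=[x0,[x0[0]+.004,x0[1]],[x0[0],x0[1]+.004]])); return r.x,r.fun
E
python3 - <<'E'
from h import *
G={n:cv2.imread(f'pics/{n}0.png').astype(np.float32).mean(2) for n in("top","side")}
sl={"top":np.s_[196:230,373:407],"side":np.s_[266:304,311:347]}
I={}
for n in G:
    C=G[n][sl[n]]; lo,hi=np.percentile(C,10),np.percentile(C,85); I[n]=np.clip((hi-.0-G[n])/(hi-lo),0,1)
print('both',capfit(I,(.572,-.216),0,sl))
for n in I: print(n,capfit({n:I[n]},(.572,-.216),0,sl))
for n in G:
    x,f=holefit(n,G[n],np.array(at(n,(230.1,214.5) if n=="top" else (290.3,141),.113)[:2])); print(n,x,f)
    for x,y in [x]:
        t=np.linspace(-1,1,9); B=np.r_[np.c_[t,0*t+1],np.c_[t,0*t-1],np.c_[0*t+1,t],np.c_[0*t-1,t]]*.01
        o=[]
        for d in range(0,90,5):
            M=R.from_euler('z',d,degrees=True).as_matrix()[:2,:2]
            q=lambda k:samp(G[n],proj(n,np.c_[(B*k)@M.T+[x,y],np.full(len(B),.115)])).mean()
            o.append((d,round(float(q(.85)-q(1.3)),1)))
        print(o)
E
```

```text
Traceback (most recent call last):
  File "h.py", line 39, in capfit
    r=minimize(cost,[*x0,yaw],method='Nelder-Mead',options=dict(initial_simplex=[[*x0,yaw],[x0[0]+.006,x0[1],yaw],[x0[0],x0[1]+.006,yaw],[*x0,yaw+.2]],maxfev=70))
  File "h.py", line 35, in cost
    s=sil(n,p[0],p[1],z,p[2]); D=I[sl[n]]; s=s[sl[n]]; c.append(np.abs(s-D).sum())
  File "h.py", line 28, in sil
    q=proj(n,P@M.T+[x,y,z]); h=cv2.convexHull(((q+.5)*S-.5).round().astype(np.int32)); cv2.fillConvexPoly(im,h,255)
  File "h.py", line 9, in proj
    c,M,p,f=cam(n); q=(np.atleast_2d(P)-p)@M; s=np.c_[q[:,0]/-q[:,2],q[:,1]/q[:,2]]
            ~~~^^^
  File "h.py", line 5, in cam
    c=viewer.get_calibration(n); o=np.array(c["orientation"],float)
ValueError: time passes only in moves, steps and waits
```

```bash
sed -i 's/^def cam(n):/import functools\n@functools.cache\ndef cam(n):/' h.py
cat > fit0.py <<'E'
from h import *
G={n:cv2.imread(f'pics/{n}0.png').astype(np.float32).mean(2) for n in("top","side")}
sl={"top":np.s_[196:230,373:407],"side":np.s_[266:304,311:347]}
I={}
for n in G:
    C=G[n][sl[n]]; lo,hi=np.percentile(C,10),np.percentile(C,85); I[n]=np.clip((hi-.0-G[n])/(hi-lo),0,1)
print('both',capfit(I,(.572,-.216),0,sl))
for n in I: print(n,capfit({n:I[n]},(.572,-.216),0,sl))
for n in G:
    x,f=holefit(n,G[n],np.array(at(n,(230.1,214.5) if n=="top" else (290.3,141),.113)[:2])); print(n,x,f)
    for x,y in [x]:
        t=np.linspace(-1,1,9); B=np.r_[np.c_[t,0*t+1],np.c_[t,0*t-1],np.c_[0*t+1,t],np.c_[0*t-1,t]]*.01
        o=[]
        for d in range(0,90,5):
            M=R.from_euler('z',d,degrees=True).as_matrix()[:2,:2]
            q=lambda k:samp(G[n],proj(n,np.c_[(B*k)@M.T+[x,y],np.full(len(B),.115)])).mean()
            o.append((d,round(float(q(.85)-q(1.3)),1)))
        print(o)
print(env.get_obs()["time_s"])
E
python3 fit0.py
```

```text
both (array([ 0.57079206, -0.21668017,  1.42466683]), [np.float64(72.54117095275399), np.float64(96.2037082875878)])
top (array([ 0.56982794, -0.21710486,  1.44731706]), [np.float64(68.34117126959357)])
side (array([ 0.57142382, -0.21618646,  1.42914989]), [np.float64(92.79370826881232)])
top [0.53972312 0.23039711] -58.41048049926758
[(0, 17.6), (5, 18.3), (10, 20.2), (15, 22.3), (20, 25.8), (25, 29.8), (30, 33.8), (35, 37.8), (40, 40.6), (45, 40.5), (50, 37.5), (55, 32.8), (60, 28.3), (65, 24.4), (70, 21.6), (75, 19.4), (80, 17.4), (85, 17.0)]
side [0.54066704 0.23143689] -39.0093994140625
[(0, 12.2), (5, 12.7), (10, 14.0), (15, 15.3), (20, 16.1), (25, 16.6), (30, 17.5), (35, 18.3), (40, 18.3), (45, 18.1), (50, 17.7), (55, 17.3), (60, 16.7), (65, 15.9), (70, 14.7), (75, 13.5), (80, 12.6), (85, 12.4)]
0.9
```

apply_moves([
  [-1, -1, 0, 0, 0, 0, 1],
  [-1, -1, 0, 0, 0, 0, 1],
  [-1, -1, 0, 0, 0, 0, 1],
  [-1, -1, 0, 0, 0, 0, 1],
  [-1, -1, 0, 0, 0, 0, 1],
  [-1, -1, 0, 0, 0, 0, 1],
  [-1, -1, 0, 0, 0, 0, 1],
])

```text
time_s: 1.6
tool_pos: [0.3807, 0.3104, 0.2231]
tool_rot: [-180.0, 0.1, 153.3]
force: [-0.7, -0.5, 0.9]
grip_width: 0.0871
grasp_force: 0.0
```

apply_moves([
  [-1, -1, 0, 0, 0, 0, 1],
  [-1, -1, 0, 0, 0, 0, 1],
  [-1, -1, 0, 0, 0, 0, 1],
  [-1, -1, 0, 0, 0, 0, 1],
  [-1, -1, 0, 0, 0, 0, 1],
  [-1, -1, 0, 0, 0, 0, 1],
  [-1, -1, 0, 0, 0, 0, 1],
])

```text
time_s: 2.3
tool_pos: [0.4707, 0.0432, 0.2231]
tool_rot: [-180.0, 0.1, 153.4]
force: [0.3, 0.1, -1.0]
grip_width: 0.0869
grasp_force: 0.0
```

apply_moves([
  [-1, -0.97, 0.3, 0, 0, 0.836, 1],
  [-1, -0.97, 0.3, 0, 0, 0.836, 1],
  [-1, -0.97, 0.3, 0, 0, 0.836, 1],
  [-1, -0.97, 0.3, 0, 0, 0.836, 1],
  [-1, -0.97, 0.3, 0, 0, 0.836, 1],
  [-1, -0.97, 0.3, 0, 0, 0.836, 1],
  [-1, -0.97, 0.3, 0, 0, 0.836, 1],
  [-1, -0.97, 0.3, 0, 0, 0.836, 1],
  [-1, -0.97, 0.3, 0, 0, 0.836, 1],
  [-1, -0.97, 0.3, 0, 0, 0.836, 1],
])

```text
time_s: 3.3
tool_pos: [0.5641, -0.2125, 0.1621]
tool_rot: [-180.0, -0.0, 82.1]
force: [0.0, 0.3, 0.6]
grip_width: 0.087
grasp_force: 0.0
```

apply_moves([
  [-0.016, 0.036, 0.2, 0, 0, 0, 1],
  [-0.016, 0.036, 0.4, 0, 0, 0, 1],
  [-0.016, 0.036, 0.5, 0, 0, 0, 1],
  [-0.016, 0.036, 0.57, 0, 0, 0, 1],
  [-0.016, 0.036, 0.63, 0, 0, 0, 1],
  [-0.016, 0.036, 0.66, 0, 0, 0, 1],
  [-0.016, 0.036, 0.66, 0, 0, 0, 1],
  [-0.016, 0.036, 0.66, 0, 0, 0, 1],
])

```text
time_s: 4.1
tool_pos: [0.5707, -0.2188, 0.0315]
tool_rot: [179.9, 0.0, 82.0]
force: [-0.4, -0.7, 0.6]
grip_width: 0.0869
grasp_force: 0.0
```

apply_moves([
  [0, 0, 0, 0, 0, 0, 0.5],
  [0, 0, 0, 0, 0, 0, 0.3],
  [0, 0, 0, 0, 0, 0, 0],
  [0, 0, 0, 0, 0, 0, 0],
  [0, 0, 0, 0, 0, 0, 0],
  [0, 0, 0, 0, 0, 0, 0],
  [0, 0, 0, 0, 0, 0, 0],
  [0, 0, 0, 0, 0, 0, 0],
  [0, 0, 0, 0, 0, 0, 0],
  [0, 0, 0, 0, 0, 0, 0],
], grip_force=50)

```text
time_s: 5.1
tool_pos: [0.57, -0.2186, 0.0306]
tool_rot: [180.0, 0.0, 82.0]
force: [0.5, -0.4, -0.6]
grip_width: 0.0151
grasp_force: 0.3
```

apply_moves([
  [0, 0, 0, 0, 0, 0, 0],
  [0, 0, 0, 0, 0, 0, 0],
  [0, 0, 0, 0, 0, 0, 0],
  [0, 0, 0, 0, 0, 0, 0],
  [0, 0, -0.1, 0, 0, 0, 0],
  [0, 0, -0.3, 0, 0, 0, 0],
  [0, 0, -0.5, 0, 0, 0, 0],
  [0, 0, -0.7, 0, 0, 0, 0],
  [0, 0, -0.9, 0, 0, 0, 0],
  [0, 0, -0.9, 0, 0, 0, 0],
])

```text
time_s: 6.1
tool_pos: [0.5726, -0.2202, 0.2166]
tool_rot: [179.4, 0.0, 82.0]
force: [-0.1, -1.0, -1.2]
grip_width: 0.0137
grasp_force: 50.0
```

apply_moves([
  [0.1, 0, 0, 0, 0, 0, 0],
  [0.3, 0, 0, 0, 0, 0, 0],
  [0.5, 0, 0, 0, 0, 0, 0],
  [0.7, 0, 0, 0, 0, 0, 0],
  [0.9, 0, 0, 0, 0, 0, 0],
  [1, 0, 0, 0, 0, 0, 0],
])

```text
time_s: 6.7
tool_pos: [0.5973, -0.015, 0.209]
tool_rot: [-179.8, -0.1, 82.3]
force: [0.2, 0.8, -2.7]
grip_width: 0.0136
grasp_force: 50.0
```

apply_moves([
  [0.15, -0.1, 0, 0, 0, -0.08, 0],
  [0.35, -0.2, 0, 0, 0, -0.16, 0],
  [0.55, -0.3, 0, 0, 0, -0.24, 0],
  [0.75, -0.4, 0, 0, 0, -0.32, 0],
  [0.9, -0.46, 0, 0, 0, -0.4, 0],
  [1, -0.46, 0, 0, 0, -0.48, 0],
  [1, -0.46, 0, 0, 0, -0.55, 0],
  [1, -0.46, 0, 0, 0, -0.582, 0],
  [1, -0.46, 0, 0, 0, -0.582, 0],
  [1, -0.46, 0, 0, 0, -0.582, 0],
  [1, -0.46, 0, 0, 0, -0.582, 0],
])

```text
time_s: 7.8
tool_pos: [0.5344, 0.1901, 0.2102]
tool_rot: [-180.0, -0.0, 131.9]
force: [0.1, 0.4, -1.1]
grip_width: 0.0139
grasp_force: 50.0
```

apply_moves([
  [0.06, 0.08, 0, 0, 0, 0, 0],
  [0.12, 0.155, 0, 0, 0, 0, 0],
  [0.124, 0.156, 0.09, 0, 0, 0, 0],
  [0.124, 0.156, 0.17, 0, 0, 0, 0],
  [0.124, 0.156, 0.175, 0, 0, 0, 0],
  [0.124, 0.156, 0.175, 0, 0, 0, 0],
  [0.124, 0.156, 0.175, 0, 0, 0, 0],
])

```text
time_s: 8.5
tool_pos: [0.5418, 0.2305, 0.1765]
tool_rot: [179.9, 0.0, 132.0]
force: [-0.5, -0.6, -1.1]
grip_width: 0.0137
grasp_force: 50.0
```

```bash
python3 - <<'E'
from h import *
print(env.get_obs())
t=shot("top","top1"); s=shot("side","side1")
def cr(a,n):
    u,v=proj(n,[.54,.23,.15])[0].round().astype(int); r=30
    return cv2.convertScaleAbs(cv2.resize(a[v-r:v+r,u-r:u+r,::-1],(400,400),interpolation=cv2.INTER_CUBIC),alpha=2,beta=25)
print(proj("top",[.54,.23,.15]),proj("side",[.54,.23,.15]))
cv2.imwrite('pics/c1.png',np.hstack([cr(t,"top"),cr(s,"side")]))
E
```

```text
{'time_s': 8.5, 'qpos': array([-46.64276591,  12.83764153,  24.32989967,  96.68574844,
        -5.55032007,  71.57856348,  20.91908515]), 'joint_velocities': array([ 0.26413229, -0.50077918,  0.28819152, -0.04757604,  0.10969061,
       -0.02211913,  0.07243916]), 'effort': array([-1.87813444e-01, -3.96518254e+01,  2.96747267e+00, -3.04291785e+01,
       -7.14303064e-02,  8.15306674e-02, -3.90681380e-03]), 'tool_pos': array([0.54176653, 0.23048393, 0.17647125]), 'tool_rot': array([1.79914879e+02, 1.59305352e-02, 1.32020862e+02]), 'force': array([-0.52864538, -0.58045828, -1.12891142]), 'wrist_torque': array([-0.09888396, -0.01649729, -0.0202465 ]), 'grasp_force': 49.990827441215515, 'grip_width': 0.01374283623799855}
[[226.68054819 211.69098384]] [[289.13437592 131.72220294]]
```

View pics/c1.png

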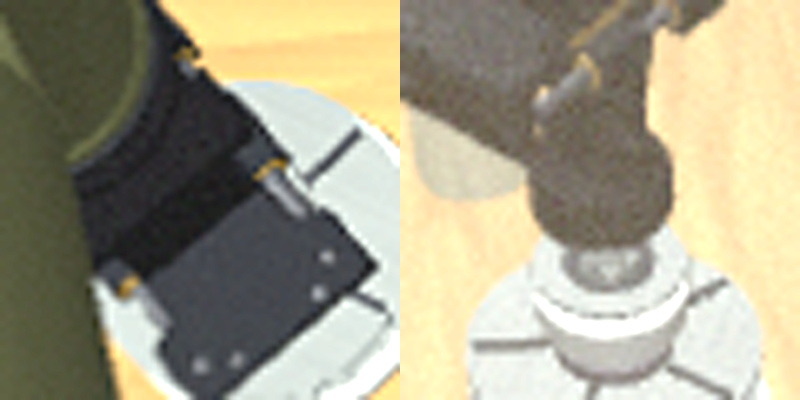

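Top is blocked by the gripper. The side view shows the cap upright over the head, shell edges at crop columns 528 to 673, hole just below it at about (606,265). I'll fit the cap's lower edge to get the offset from the stub.

```bash
python3 - <<'E'
from h import *
g=cv2.imread('pics/side1.png').astype(np.float32).mean(2)
print(g[124:146:2,276:308:2].astype(int))
z=.1765-.0306
for lo,hi in((45,85),(50,75),(45,100)):
    D=np.clip((hi-g)/(hi-lo),0,1); S=np.s_[124:143,272:312]
    f=lambda p:np.abs(sil("side",p[0],p[1],z,2.3,8,(SH,))[S]-D[S]).sum()
    x0=np.array([.54,.231]); r=minimize(f,x0,method='Nelder-Mead',options=dict(initial_simplex=[x0,x0+[.005,0],x0+[0,.005]],maxfev=90)); print(r.x,r.fun)
E
```

```text
[[ 38  38  38  41  35  33  36  41  40  43  38  45 100 107  99 100]
 [ 72  39  40  39  41  39  39  39  36  35  35  39 102 105  99  98]
 [ 87  51  42  41  43  41  40  34  36  37  33  42 101 107 102 100]
 [ 91  66  35  44  43  42  44  44  39  41  39  37 103 106 105  98]
 [105  70  40  35  44  43  38  42  43  39  41  37 103 108 107  98]
 [103  98  41  37  42  39  33  33  40  31  40  40 105 110 109 101]
 [104  99  62  37  38  39  44  37  41  38  38 104 108 105 111 108]
 [102 101 107  84  45  40  40  39  39  43  83 106 106 107 110 110]
 [102 104 112 107  62  78  79  80  76  84  63 106 105  95 109 106]
 [107  98 109 108  60  74  65  91  73  60  59 106 107  96 110 108]
 [110 107 108 108 107  62  65  73  55  58 105 108  99  96 110  66]]
[0.53896439 0.2326259 ] 33.87451009337663
[0.53951988 0.23311759] 29.65019602946864
[0.53925882 0.23255264] 48.674153318183095
```

apply_moves([
  [-0.008, 0, 0.03, 0, 0, 0, 0],
  [-0.008, 0, 0.06, 0, 0, 0, 0],
  [-0.008, 0, 0.09, 0, 0, 0, 0],
  [-0.008, 0, 0.12, 0, 0, 0, 0],
  [-0.008, 0, 0.14, 0, 0, 0, 0],
  [-0.008, 0, 0.15, 0, 0, 0, 0],
  [-0.008, 0, 0.155, 0, 0, 0, 0],
  [-0.008, 0, 0.155, 0, 0, 0, 0],
])

```text
time_s: 9.4
tool_pos: [0.5424, 0.2286, 0.1446]
tool_rot: [180.0, 0.0, 132.0]
force: [0.3, -0.7, -1.6]
grip_width: 0.0134
grasp_force: 50.0
```

apply_moves([
  [0, 0, 0.005, 0, 0, 0, 0],
  [0, 0, 0.01, 0, 0, 0, 0],
  [0, 0, 0.015, 0, 0, 0, 0],
  [0, 0, 0.015, 0, 0, 0, 0],
])

```text
time_s: 9.8
tool_pos: [0.5425, 0.2286, 0.1422]
tool_rot: [180.0, 0.0, 132.0]
force: [-0.5, 0.6, 3.4]
grip_width: 0.0136
grasp_force: 50.0
```

apply_moves([
  [0, 0, 0.005, 0, 0, 0, 0],
  [0, 0, 0.01, 0, 0, 0, 0],
  [0, 0, 0.015, 0, 0, 0, 0],
  [0, 0, 0.015, 0, 0, 0, 0],
])

```text
time_s: 10.2
tool_pos: [0.5427, 0.2286, 0.1408]
tool_rot: [179.9, -0.0, 132.0]
force: [-4.5, -2.0, 13.0]
grip_width: 0.0134
grasp_force: 50.0
```

apply_moves([
  [0, -0.003, -0.002, 0, 0, 0, 0],
  [0, -0.006, -0.002, 0, 0, 0, 0],
  [0, -0.006, -0.002, 0, 0, 0, 0],
])

```text
time_s: 10.5
tool_pos: [0.5426, 0.2286, 0.1411]
tool_rot: [179.8, 0.0, 132.0]
force: [-1.4, 0.7, 9.5]
grip_width: 0.0135
grasp_force: 50.0
```

apply_moves([
  [0, -0.004, 0.003, 0, 0, 0, 0],
  [0, -0.004, 0.006, 0, 0, 0, 0],
  [0, -0.004, 0.006, 0, 0, 0, 0],
])

```text
time_s: 10.8
tool_pos: [0.5426, 0.2286, 0.1407]
tool_rot: [179.7, 0.0, 132.0]
force: [-1.3, 0.1, 12.4]
grip_width: 0.0135
grasp_force: 50.0
```

apply_moves([
  [0, 0, 0, 0, 0, -0.02, 0],
  [0, 0, 0, 0, 0, -0.04, 0],
  [0, 0, 0, 0, 0, -0.06, 0],
  [0, 0, 0, 0, 0, -0.08, 0],
  [0, 0, 0, 0, 0, -0.08, 0],
])

```text
time_s: 11.3
tool_pos: [0.5433, 0.229, 0.1401]
tool_rot: [179.6, 0.1, 138.9]
force: [2.3, 2.4, 7.4]
grip_width: 0.0137
grasp_force: 50.0
```

apply_moves([
  [0, 0, 0.005, 0, 0, 0, 0],
  [0, 0, 0.01, 0, 0, 0, 0],
  [0, 0, 0.012, 0, 0, 0, 0],
  [0, 0, 0.012, 0, 0, 0, 0],
])

```text
time_s: 11.7
tool_pos: [0.5433, 0.229, 0.1381]
tool_rot: [179.6, 0.1, 138.9]
force: [1.8, 2.3, 9.8]
grip_width: 0.0137
grasp_force: 50.0
```

apply_moves([
  [0, 0, 0.004, 0, 0, 0, 0],
  [0, 0, 0.004, 0, 0, 0, 0],
])

```text
time_s: 11.9
tool_pos: [0.5434, 0.229, 0.1375]
tool_rot: [179.6, 0.1, 138.9]
force: [0.3, 0.6, 10.7]
grip_width: 0.0136
grasp_force: 50.0
```

```bash
cat > st.py <<'E'
from cell import env
o=env.get_obs()
print(o["time_s"],o["tool_pos"].round(4),o["tool_rot"].round(2),o["force"].round(2),o["wrist_torque"].round(3),o["effort"][6].round(3),o["qpos"].round(1))
E
python3 st.py
```

```text
11.9 [0.5434 0.229  0.1375] [1.7958e+02 1.1000e-01 1.3889e+02] [ 0.3   0.62 10.73] [ 0.355 -0.063 -0.099] 0.072 [-45.4  14.5  23.3  99.4  -6.3  66.9  28.5]
```

apply_moves([
  [0, 0, 0, 0, 0, 0.03, 0],
  [0, 0, 0, 0, 0, 0.06, 0],
  [0, 0, 0, 0, 0, 0.09, 0],
  [0, 0, 0, 0, 0, 0.12, 0],
  [0, 0, 0, 0, 0, 0.12, 0],
])

```text
time_s: 12.4
tool_pos: [0.543, 0.2291, 0.1372]
tool_rot: [179.6, 0.0, 128.6]
force: [0.9, 1.6, 10.0]
grip_width: 0.0133
grasp_force: 50.0
```

```bash
python3 st.py
```

```text
12.4 [0.543  0.2291 0.1372] [1.7961e+02 2.0000e-02 1.2857e+02] [ 0.87  1.63 10.01] [0.22  0.038 0.135] -0.349 [-46.6  14.6  24.6  99.5  -6.6  67.   18.5]
```

apply_moves([
  [0, 0, 0, 0, 0, 0.03, 0],
  [0, 0, 0, 0, 0, 0.06, 0],
  [0, 0, 0, 0, 0, 0.06, 0],
])

```text
time_s: 12.7
tool_pos: [0.5427, 0.2291, 0.1371]
tool_rot: [179.6, -0.0, 123.4]
force: [0.1, 1.4, 10.0]
grip_width: 0.0136
grasp_force: 50.0
```

```bash
python3 st.py
```

```text
12.7 [0.5427 0.2291 0.1371] [ 1.7964e+02 -3.0000e-02  1.2342e+02] [ 0.06  1.41 10.02] [0.219 0.146 0.094] -0.354 [-47.1  14.6  25.2  99.5  -6.8  67.   13.5]
```

apply_moves([
  [0, 0, 0, 0, 0, 0.03, 0],
  [0, 0, 0, 0, 0, 0.06, 0],
  [0, 0, 0, 0, 0, 0.06, 0],
])

```text
time_s: 13.0
tool_pos: [0.5425, 0.2291, 0.1371]
tool_rot: [179.7, -0.1, 118.3]
force: [-0.0, 0.9, 11.0]
grip_width: 0.0139
grasp_force: 50.0
```

```bash
python3 st.py
```

```text
13.0 [0.5425 0.2291 0.1371] [ 1.7967e+02 -7.0000e-02  1.1826e+02] [-1.000e-02  8.700e-01  1.101e+01] [0.212 0.31  0.085] -0.356 [-47.7  14.7  25.9  99.5  -7.   67.    8.5]
```

apply_moves([
  [0, 0, 0, 0, 0, 0.03, 0],
  [0, 0, 0, 0, 0, 0.06, 0],
  [0, 0, 0, 0, 0, 0.06, 0],
])

```text
time_s: 13.3
tool_pos: [0.5423, 0.2292, 0.137]
tool_rot: [179.7, -0.1, 113.1]
force: [-0.5, 0.9, 10.1]
grip_width: 0.0132
grasp_force: 50.0
```

```bash
python3 st.py
```

```text
13.3 [0.5423 0.2292 0.137 ] [ 1.7970e+02 -1.1000e-01  1.1311e+02] [-0.47  0.93 10.11] [0.307 0.364 0.13 ] -0.361 [-48.2  14.7  26.6  99.6  -7.2  67.1   3.5]
```

apply_moves([
  [0, 0, 0, 0, 0, 0.03, 0],
  [0, 0, 0, 0, 0, 0.06, 0],
  [0, 0, 0, 0, 0, 0.06, 0],
])

```text
time_s: 13.6
tool_pos: [0.5421, 0.2293, 0.137]
tool_rot: [179.7, -0.1, 108.0]
force: [-1.6, 2.4, 10.0]
grip_width: 0.0134
grasp_force: 50.0
```

```bash
python3 st.py
```

```text
13.6 [0.5421 0.2293 0.137 ] [ 1.7973e+02 -1.4000e-01  1.0796e+02] [-1.59  2.36  9.98] [0.207 0.436 0.088] -0.364 [-48.8  14.8  27.2  99.6  -7.4  67.1  -1.5]
```

apply_moves([
  [0, 0, 0, 0, 0, 0.03, 0],
  [0, 0, 0, 0, 0, 0.06, 0],
  [0, 0, 0, 0, 0, 0.06, 0],
])

```text
time_s: 13.9
tool_pos: [0.542, 0.2293, 0.1369]
tool_rot: [179.8, -0.2, 102.8]
force: [-1.8, 2.0, 10.0]
grip_width: 0.0135
grasp_force: 50.0
```

```bash
python3 st.py
```

```text
13.9 [0.542  0.2293 0.1369] [ 1.7976e+02 -1.7000e-01  1.0281e+02] [-1.82  2.02  9.95] [0.332 0.467 0.123] -0.367 [-49.4  14.8  27.9  99.6  -7.6  67.1  -6.5]
```

apply_moves([
  [0, 0, 0, 0, 0, 0.03, 0],
  [0, 0, 0, 0, 0, 0.06, 0],
  [0, 0, 0, 0, 0, 0.06, 0],
])

```text
time_s: 14.2
tool_pos: [0.5418, 0.2293, 0.1369]
tool_rot: [179.8, -0.2, 97.7]
force: [-1.6, 1.5, 11.4]
grip_width: 0.0138
grasp_force: 50.0
```

```bash
python3 st.py
```

```text
14.2 [0.5418 0.2293 0.1369] [179.8   -0.19  97.66] [-1.56  1.53 11.45] [0.26  0.608 0.087] -0.372 [-49.9  14.9  28.6  99.6  -7.8  67.2 -11.5]
```

apply_moves([
  [0, 0, 0, 0, 0, 0.03, 0],
  [0, 0, 0, 0, 0, 0.06, 0],
  [0, 0, 0, 0, 0, 0.06, 0],
])

```text
time_s: 14.5
tool_pos: [0.5416, 0.2293, 0.1368]
tool_rot: [179.8, -0.2, 92.5]
force: [-3.0, 1.3, 11.3]
grip_width: 0.0135
grasp_force: 50.0
```

```bash
python3 st.py
```

```text
14.5 [0.5416 0.2293 0.1368] [179.84  -0.2   92.5 ] [-3.04  1.31 11.28] [0.236 0.729 0.115] -0.375 [-50.5  15.   29.3  99.7  -8.   67.2 -16.5]
```

apply_moves([
  [0, 0, 0, 0, 0, 0.03, 0],
  [0, 0, 0, 0, 0, 0.06, 0],
  [0, 0, 0, 0, 0, 0.06, 0],
])

```text
time_s: 14.8
tool_pos: [0.5414, 0.2292, 0.1368]
tool_rot: [179.9, -0.2, 87.3]
force: [-3.3, 1.8, 11.2]
grip_width: 0.0134
grasp_force: 50.0
```

```bash
python3 st.py
```

```text
14.8 [0.5414 0.2292 0.1368] [179.89  -0.21  87.35] [-3.35  1.82 11.24] [0.206 0.843 0.148] -0.378 [-51.1  15.   29.9  99.7  -8.2  67.2 -21.5]
```

apply_moves([
  [0, -0.003, 0, 0, 0, 0.03, 0],
  [0, -0.003, 0, 0, 0, 0.06, 0],
  [0, -0.003, 0, 0, 0, 0.06, 0],
])

```text
time_s: 15.1
tool_pos: [0.5411, 0.2293, 0.1368]
tool_rot: [179.9, -0.2, 82.2]
force: [-2.5, 1.3, 11.2]
grip_width: 0.0135
grasp_force: 50.0
```

```bash
python3 st.py
```

```text
15.1 [0.5411 0.2293 0.1368] [179.88  -0.23  82.18] [-2.52  1.33 11.18] [0.204 0.689 0.113] -0.379 [-51.7  15.   30.6  99.8  -8.4  67.2 -26.5]
```

apply_moves([
  [0, -0.002, 0, 0, 0, 0.03, 0],
  [0, -0.002, 0, 0, 0, 0.06, 0],
  [0, -0.002, 0, 0, 0, 0.06, 0],
])

```text
time_s: 15.4
tool_pos: [0.5408, 0.2293, 0.1369]
tool_rot: [179.9, -0.2, 77.0]
force: [-2.1, 2.0, 10.1]
grip_width: 0.0135
grasp_force: 50.0
```

```bash
python3 st.py
```

```text
15.4 [0.5408 0.2293 0.1369] [179.89  -0.24  77.03] [-2.12  2.04 10.1 ] [0.218 0.644 0.097] -0.376 [-52.3  15.1  31.3  99.8  -8.6  67.2 -31.5]
```

apply_moves([
  [0, -0.002, 0, 0, 0, 0.03, 0],
  [0, -0.002, 0, 0, 0, 0.05, 0],
  [0, -0.002, 0, 0, 0, 0.05, 0],
])

```text
time_s: 15.7
tool_pos: [0.5405, 0.2293, 0.1369]
tool_rot: [179.9, -0.3, 72.7]
force: [-1.4, 1.0, 11.2]
grip_width: 0.0135
grasp_force: 50.0
```

```bash
python3 st.py
```

```text
15.7 [0.5405 0.2293 0.1369] [179.89  -0.25  72.75] [-1.39  0.97 11.23] [0.245 0.59  0.147] -0.323 [-52.9  15.1  31.9  99.9  -8.7  67.2 -35.7]
```

apply_moves([
  [0, -0.002, 0, 0, 0, 0.03, 0],
  [0, -0.002, 0, 0, 0, 0.05, 0],
  [0, -0.002, 0, 0, 0, 0.05, 0],
])

```text
time_s: 16.0
tool_pos: [0.5402, 0.2294, 0.1368]
tool_rot: [179.9, -0.3, 68.4]
force: [-2.6, 1.7, 11.1]
grip_width: 0.0137
grasp_force: 50.0
```

```bash
python3 st.py
```

```text
16.0 [0.5402 0.2294 0.1368] [179.9   -0.26  68.45] [-2.64  1.73 11.1 ] [0.192 0.576 0.086] -0.322 [-53.4  15.1  32.5 100.   -8.9  67.2 -39.9]
```

apply_moves([
  [0, -0.001, 0, 0, 0, 0.03, 0],
  [0, -0.001, 0, 0, 0, 0.05, 0],
  [0, -0.001, 0, 0, 0, 0.05, 0],
])

```text
time_s: 16.3
tool_pos: [0.54, 0.2296, 0.1369]
tool_rot: [179.9, -0.3, 64.2]
force: [-2.0, 1.9, 10.2]
grip_width: 0.0133
grasp_force: 50.0
```

```bash
python3 st.py
```

```text
16.3 [0.54   0.2296 0.1369] [179.92  -0.27  64.17] [-1.98  1.9  10.21] [0.244 0.548 0.214] -0.414 [-53.9  15.2  33.1 100.   -9.1  67.2 -44. ]
```

apply_moves([
  [0, -0.001, 0, 0, 0, 0.03, 0],
  [0, -0.001, 0, 0, 0, 0.05, 0],
  [0, -0.001, 0, 0, 0, 0.05, 0],
])

```text
time_s: 16.6
tool_pos: [0.5397, 0.2298, 0.1368]
tool_rot: [179.9, -0.3, 59.9]
force: [-2.0, 1.8, 10.6]
grip_width: 0.0134
grasp_force: 50.1
```

```bash
python3 st.py
```

```text
16.6 [0.5397 0.2298 0.1368] [179.95  -0.26  59.92] [-2.03  1.84 10.59] [0.168 0.618 0.44 ] -0.598 [-54.4  15.3  33.7 100.   -9.2  67.2 -48.2]
```

The stop is reached: torque has risen to 0.44. Now in fine steps.

apply_moves([
  [0, 0, 0, 0, 0, 0.02, 0],
  [0, 0, 0, 0, 0, 0.02, 0],
])

```text
time_s: 16.8
tool_pos: [0.5397, 0.2298, 0.1368]
tool_rot: [180.0, -0.3, 58.2]
force: [-1.3, 1.9, 11.0]
grip_width: 0.0135
grasp_force: 50.1
```

```bash
python3 st.py
```

```text
16.8 [0.5397 0.2298 0.1368] [179.96  -0.27  58.21] [-1.31  1.94 11.01] [0.243 0.645 0.478] -0.644 [-54.6  15.3  33.9 100.   -9.3  67.2 -49.8]
```

apply_moves([
  [0, 0, 0, 0, 0, 0.02, 0],
  [0, 0, 0, 0, 0, 0.02, 0],
])

```text
time_s: 17.0
tool_pos: [0.5396, 0.2299, 0.1368]
tool_rot: [180.0, -0.3, 56.5]
force: [-3.8, 1.3, 11.6]
grip_width: 0.0132
grasp_force: 50.2
```

```bash
python3 st.py
```

```text
17.0 [0.5396 0.2299 0.1368] [179.98  -0.26  56.51] [-3.77  1.27 11.59] [0.211 0.69  0.567] -0.734 [-54.8  15.3  34.2 100.   -9.4  67.2 -51.5]
```

apply_moves([
  [0, 0, 0, 0, 0, 0.02, 0],
  [0, 0, 0, 0, 0, 0.02, 0],
])

```text
time_s: 17.2
tool_pos: [0.5396, 0.2299, 0.1368]
tool_rot: [180.0, -0.3, 54.8]
force: [-2.2, 2.0, 10.1]
grip_width: 0.0136
grasp_force: 50.2
```

```bash
python3 st.py
```

```text
17.2 [0.5396 0.2299 0.1368] [179.98  -0.26  54.8 ] [-2.21  2.04 10.09] [0.26  0.691 0.563] -0.731 [-55.   15.3  34.4 100.1  -9.5  67.2 -53.1]
```

apply_moves([
  [0, 0, 0, 0, 0, 0.02, 0],
  [0, 0, 0, 0, 0, 0.02, 0],
])

```text
time_s: 17.4
tool_pos: [0.5395, 0.23, 0.1368]
tool_rot: [-180.0, -0.3, 53.0]
force: [-1.0, 1.7, 10.0]
grip_width: 0.0136
grasp_force: 50.0
```

```bash
python3 st.py
```

```text
17.4 [0.5395 0.23   0.1368] [-179.99   -0.28   53.  ] [-0.97  1.72  9.97] [0.388 0.601 0.2  ] -0.315 [-55.2  15.4  34.7 100.1  -9.6  67.2 -54.8]
```

apply_moves([
  [0, 0, 0, 0, 0, 0.02, 0],
  [0, 0, 0, 0, 0, 0.02, 0],
])

```text
time_s: 17.6
tool_pos: [0.5398, 0.2297, 0.1367]
tool_rot: [180.0, -0.3, 51.3]
force: [-1.0, 2.3, 9.7]
grip_width: 0.0141
grasp_force: 50.0
```

```bash
python3 st.py
```

```text
17.6 [0.5398 0.2297 0.1367] [180.    -0.28  51.26] [-0.99  2.34  9.69] [0.37  0.564 0.142] -0.251 [-55.4  15.4  34.9 100.1  -9.7  67.2 -56.5]
```

apply_moves([
  [0, 0, 0, 0, 0, 0.02, 0],
  [0, 0, 0, 0, 0, 0.02, 0],
])

```text
time_s: 17.8
tool_pos: [0.5399, 0.2296, 0.1367]
tool_rot: [180.0, -0.3, 49.5]
force: [-1.5, 1.6, 10.9]
grip_width: 0.0134
grasp_force: 50.0
```

```bash
python3 st.py
```

```text
17.8 [0.5399 0.2296 0.1367] [179.99  -0.28  49.54] [-1.52  1.61 10.89] [0.215 0.518 0.103] -0.294 [-55.6  15.5  35.2 100.1  -9.7  67.2 -58.1]
```

apply_moves([
  [0, 0, -0.007, 0, 0, 0, 0],
  [0, 0, -0.014, 0, 0, 0, 0],
  [0, 0, -0.021, 0, 0, 0, 0],
  [0, 0, -0.028, 0, 0, 0, 0],
  [0, 0, -0.034, 0, 0, 0, 0],
  [0, 0, -0.034, 0, 0, 0, 0],
  [0, 0, -0.034, 0, 0, 0, 0],
])

```text
time_s: 18.5
tool_pos: [0.5393, 0.2283, 0.1418]
tool_rot: [180.0, -0.1, 49.5]
force: [2.0, 3.0, 4.2]
grip_width: 0.0136
grasp_force: 50.0
```

```bash
python3 st.py
```

```text
18.5 [0.5393 0.2283 0.1418] [ 1.7997e+02 -1.2000e-01  4.9510e+01] [1.97 2.96 4.19] [ 0.628 -0.271 -0.048] 0.003 [-55.7  15.2  35.3  99.8  -9.4  67.9 -58.3]
```

apply_moves([
  [0, 0, -0.004, 0, 0, 0, 0],
  [0, 0, -0.008, 0, 0, 0, 0],
  [0, 0, -0.008, 0, 0, 0, 0],
])

```text
time_s: 18.8
tool_pos: [0.539, 0.228, 0.1431]
tool_rot: [180.0, -0.1, 49.5]
force: [2.8, 4.6, 3.4]
grip_width: 0.0138
grasp_force: 50.0
```

apply_moves([
  [0, 0, 0, 0, 0, 0, 0.3],
  [0, 0, 0, 0, 0, 0, 0.3],
  [0, 0, 0, 0, 0, 0, 0.5],
  [0, 0, 0, 0, 0, 0, 0.7],
  [0, 0, 0, 0, 0, 0, 0.9],
  [0, 0, 0, 0, 0, 0, 1],
  [0, 0, 0, 0, 0, 0, 1],
  [0, 0, 0, 0, 0, 0, 1],
])

```text
time_s: 19.6
tool_pos: [0.5387, 0.2276, 0.143]
tool_rot: [180.0, -0.0, 49.5]
force: [-0.1, 0.3, -0.0]
grip_width: 0.0662
grasp_force: 0.0
```

apply_moves([
  [0, 0, -0.1, 0, 0, 0, 1],
  [0, 0, -0.3, 0, 0, 0, 1],
  [0, 0, -0.5, 0, 0, 0, 1],
  [0, 0, -0.6, 0, 0, 0, 1],
  [-0.2, -0.2, -0.6, 0, 0, 0, 1],
  [-0.5, -0.5, -0.6, 0, 0, 0, 1],
  [-0.7, -0.7, -0.6, 0, 0, 0, 1],
  [-0.9, -0.9, -0.6, 0, 0, 0, 1],
  [-0.9, -0.9, -0.6, 0, 0, 0, 1],
  [-0.9, -0.9, -0.6, 0, 0, 0, 1],
])

```text
time_s: 20.6
tool_pos: [0.312, 0.2138, 0.2682]
tool_rot: [-179.9, -0.4, 50.0]
force: [0.2, -0.8, 0.9]
grip_width: 0.0869
grasp_force: 0.0
```

```bash
python3 - <<'E'
from h import *
t=shot("top","top2"); s=shot("side","side2")
def cr(a,n):
    u,v=proj(n,[.54,.23,.13])[0].round().astype(int); r=30
    return cv2.convertScaleAbs(cv2.resize(a[v-r:v+r,u-r:u+r,::-1],(400,400),interpolation=cv2.INTER_CUBIC),alpha=2,beta=25)
cv2.imwrite('pics/c2.png',np.hstack([cr(t,"top"),cr(s,"side")]))
E
```

```text
(no output)
```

View pics/c2.png

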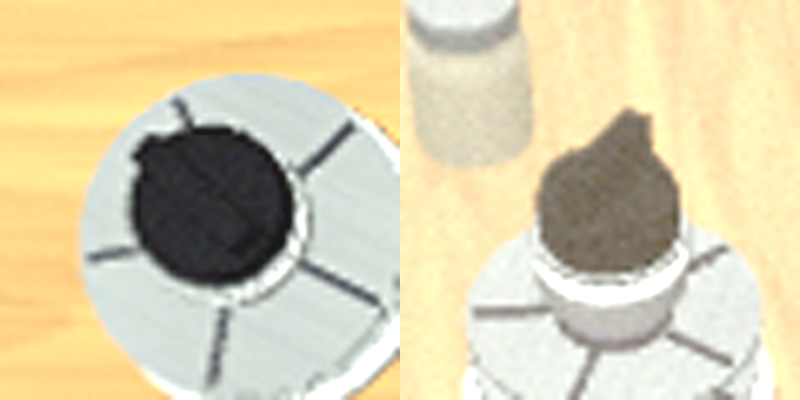

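The cap stands upright and centred on the head, let go. I'll check its rib angle against the hand's to rule out grip slip having faked the click.

```bash
python3 - <<'E'
from h import *
G={n:cv2.imread(f'pics/{n}2.png').astype(np.float32).mean(2) for n in("top","side")}
I={};sl={}
for n in G:
    u,v=proj(n,[.54,.23,.13])[0].round().astype(int); sl[n]=np.s_[v-17:v+17,u-17:u+17]
    C=G[n][sl[n]]; lo=np.percentile(C,10); hi=np.percentile(C,75); I[n]=np.clip((lo+.6*(hi-lo)-G[n])/(.5*(hi-lo)),0,1)
r=capfit(I,(.54,.23),.113,sl); print(r[0],np.degrees(r[0][2])%180,r[1]); print(env.get_obs()["time_s"])
E
```

```text
[0.54056052 0.22824528 0.87975249] 50.40610468326901 [np.float64(40.71042067902711), np.float64(42.828921528565054)]
20.7
```

```bash
python3 -c "
from cell import env
print(env.sign_off())"
```

```text
the job is handed in; nothing more can be done
None
```

The job is handed in, with no verdict shown: the cap was pressed on at about 12 N and turned until the torque peaked and dropped (taken as the first click), then let go standing upright on the stub. The ratchet itself can't be read, and by the last fit the cap is about 3 mm off the stub's axis (6 mm allowed).

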